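# Clip the station tag onto the snap hook

## Robot

A 6-joint arm with a two-finger parallel gripper is mounted at the origin on the work surface. World frame = base frame: x ahead of the robot, y to its left, z up, the work surface at z = 0. Lengths are in mm, angles in rad, forces in N, time in s.
With the tool pointing down it reaches from about 300 to 850 mm from the base axis. Payload 4.2 kg.
Tool frame: the origin (TCP) lies between the finger pads; the fingertips stand 19 mm ahead of it and the grasp point (between the pads) is the TCP; z points along the fingers, y is the direction in which the jaws open and shut (so a half turn about z gives the same grasp; the last joint's range is limited). The gripper opens to 91 mm and grips with 3 to 60 N. Pads are 32 mm wide; open, the fingers measure 118 mm over their backs; the gripper's body (76 mm by 178 mm) begins 60 mm behind the grasp point.
Start: joints at [-1.122, 0.32, 1.565, -0, 1.257, -0.02], TCP at [259.799, -512.977, 232.976] pointing down, gripper open.
Joint ranges: [-3.11, 3.11], [-0.84, 2.01], [0.21, 2.61], [-1.34, 4.49], [0.05, 2.63], [-2.56, 2.56]. Speed limits (rad/s): [2.57, 2.57, 3.14, 3.14, 3.14, 3.14].

## Interface

Orientations are given as a unit quaternion [w, x, y, z].
In Python, from workcell import get_state, camera, finish_job gives the robot as it stands.
- The arm moves only by the shell command python3 -m inch 'ROWS' [FORCE]. ROWS is JSON, a list of rows, each a list of 3 entries, a list of its own where there are three numbers: the shift along the tool's x, y, z scaled (see below), then the turn about the tool's z scaled (see below), then the opening, from 0 (shut) to 1 (fully open). In form: [[[dx, dy, dz], turn, hand], ...]. A call has exactly 5 rows; each row is the pose to reach, as a shift and turn from the pose commanded when the call began, along the tool's axes at that moment, turning the shorter way round; what a row does not reach only later rows make up. The controller multiplies each number of a shift by 120 mm and each number of a turn by 180 degrees. A row lasts 1/12 s, in which the tool goes at most 41.7 mm and 7.16 degrees, less where a joint would pass 70% of its speed; a pose out of reach is approached as far as the arm can. A call with a number of a shift or a turn outside -1 to 1 is refused whole. A call with a gripper value outside its range is refused whole. The fingers move at their own pace and stop on an object; FORCE is the grip in N (left out, the last holds). Time passes only in rows, so rows that repeat a pose let the fingers close, or fill a call up. It gives the time, the measured TCP pose, the force and the opening at its end, in the units of the state.
- get_state(): the state, without advancing time (a new reading comes with each control period).
- camera(name): name is "side" or "top"; returns a dict with "pixels" (400x640x3 uint8, blue, green, red), "fx", "fy", "cx", "cy" (pixels), "dist" ([k1, k2, p1, p2, k3] as OpenCV has them; the pictures are not rectified), "xyz" and "orientation" of the camera in the world. Camera axes: x right, y down, z forward; pixel columns grow to the right and rows downward; lengths in mm; the calibration is good to about 2 mm. A picture is of the moment at which its call begins. There is no depth.
- finish_job(): hands the job in, once; it reports no verdict.
The state is a dict: "time_s": time; "joint_pos": joint angles; "joint_vel": joint speeds; "joint_torque": joint torques, N m; "eef_pos": TCP position; "tool_rot": TCP orientation; "force": force on the tool from outside, world axes, zero at the start; "wrist_torque": the same for the moment, N m; "width": finger opening in mm.
Only numpy, scipy, OpenCV 4.12 (cv2) and the standard library are available. Lean on these libraries where they do the work, as an engineer would, in place of code of your own. Each camera call takes 0.05 s, during which the arm holds its last target. There are 200 camera calls.

## Task

Pick up the yellow tag, press the orange sprung gate of the snap hook inward with the tag's steel ring, pass the ring in behind the hook's nose and let the gate snap shut through it, then let go so that the tag hangs from the bottom of the hook by its ring. The hook slides away along its little rail for an unknown distance before it meets a stop and resists, so feel your way, and never press on it with more than 12 N. Leave the other tags, the bottles, the marker and the tape roll where they are.

Things in the scene. Friction and masses are not known exactly. Their poses are not given: they have to be found in the camera images.
- tag_center (a point): Centre (half-way up) of the yellow plastic tag: a block 60 mm long (x), 22 mm wide (y), 18 mm high (z), about 50 g, lying flat on the bench (centre 9 mm up) at the start. A round steel ring is fixed rigidly to its +x end, in the tag's mid-plane (parallel to its broad face): wire 5 mm thick, ring 43 mm outside and 33 mm inside diameter. Red and blue tags of the same shape lie nearby.
- ring_center (a point): Centre of the yellow tag's ring, 50 mm from the tag's centre along the tag's +x. Same axes as the tag.
- ring_tip (a point): Middle of the ring's wire at its far point, 69 mm from the tag's centre along the tag's +x (the ring's outermost edge is at 71.5 mm). Same axes as the tag.
- hook_mouth (a point): Where to press: point on the shut gate's centre line, 188 mm above the bench, 36 mm above its hinge. Axes as the hook's (x inward, z up). The hook is a closed upright loop of 6 mm steel bar in its x-z plane: gate and, above it, the nose on the -x side; spine 45 mm further in (+x); underside of the top bend 30 mm above this point, lower edge of the nose 13 mm above it.
- hook_bottom (a point): Middle of the loop's lowest bar (bar centre line), 140 mm above the bench, under the middle of the loop: where the ring finally hangs. Axes as the hook's.
- gate (a joint): Angle in rad of the orange gate, a 5 mm bar 48 mm long hinged at its lower end, tip just under the nose: 0 shut, grows inward, stop at 0.48. Sprung: at hook_mouth 2.5 N starts it, 5 N moves it 13 mm. To stand clear behind the nose the ring's wire must go at least 12 mm in past first touch, relative to the hook; raised 18 to 24 mm from there it slips off the gate's tip and the gate snaps shut.
- red_tag: Red tag with a ring, same shape as the yellow one; origin under its middle. Not to be moved.
- blue_tag: Blue tag with a ring, same shape as the yellow one; origin under its middle. Not to be moved.
- bottle_a: White squeeze bottle with blue band, 44 mm diameter, 130 mm high; origin under its middle. Not to be moved.
- bottle_b: Another such bottle. Not to be moved.
- marker: Red marker, 130 x 11 x 11 mm, lying; origin under its middle. Not to be moved.
- tape_roll: Roll of white paper tape, 76 mm diameter, 24 mm high, lying flat; origin under its middle. Not to be moved.
- hook: The steel hook, on a stiff coil-spring stalk; origin at the stalk's pivot, 45 mm above the bench, 24 mm inward (+x) of the loop's middle. Its +x (level) is the direction in which the gate is pressed; the gate faces roughly towards the robot. Pushed, the hook first slides away along +x at about 1 N, by an unknown 5 to 55 mm, to a stop; from there it only leans, 0.5 mm per newton. Top 227 mm up.

How it is judged (in metres and radians):
On the way, in this order (a step that is already met when the one before it is completed fails the run):
1. the yellow tag's ring presses the gate inward by more than 0.2 rad (value of joint gate above 0.2 rad and contact force between yellow_tag and gate above 0.3 N), for 0.05 s.
2. the far side of the ring is inside the hook's loop, the tag outside, and the gate has snapped shut through the ring (value of joint gate below 0.06 rad and x of ring_tip in the frame of hook_mouth between 0.003 and 0.045 m and z of ring_tip in the frame of hook_mouth between -0.05 and 0.034 m and x of ring_center in the frame of hook_mouth below 0.03 m and x of tag_center in the frame of hook_mouth below 0 m and y of ring_tip in the frame of hook_mouth between -0.016 and 0.016 m), for 0.2 s.
At the end, for the whole second after the job is handed in: The yellow tag hangs at rest (slower than 0.05 m/s) by its ring from the bottom bar of the hook: ring centre within 28 mm of the bar's middle, tag centre 45 to 115 mm above the bench, gate shut (below 0.06 rad) (value of joint gate below 0.06 rad and distance between ring_center and hook_bottom below 0.028 m and height (world z) of tag_center between 0.045 and 0.115 m and linear speed of yellow_tag below 0.05 m/s); the robot touches nothing.
It fails at once if the hook is pressed with more than 12 N by the tag (contact force between yellow_tag and hook above 12 N).
It fails at once if the hook is pressed with more than 12 N by the robot (contact force between the arm and hook above 12 N).
It fails at once if another tag, a bottle, the marker or the tape roll is moved by more than 20 mm (distance of any of red_tag, blue_tag, bottle_a, bottle_b, marker, tape_roll from where it was at the start of the episode above 0.02 m).
It also fails if it takes over 72 s, if anything falls off the work surface, if the arm or the gripper's body presses on something with over 40 N, if the wrist force passes 120 N, or if a joint passes its speed limit or range.

## Working session

There is one attempt and no reset: what is moved stays moved. The work goes in short steps, Python scripts to look and compute and a shell command to move; the robot and the scene stay as the last step left them, time stands still between calls to the robot, and variables do not carry over. Pictures are saved under pics/ and viewed, about 8 in all and at most 12, crops included, and the job is handed in when it is done.

```bash
ls; mkdir -p pics; python3 - <<'E'
from workcell import get_state,camera
import cv2,numpy as np
s=get_state();print({k:np.round(v,3).tolist() for k,v in s.items()})
for n in("top","side"):
    c=camera(n);cv2.imwrite(f"pics/{n}0.png",c["pixels"]);print(n,{k:np.round(v,4).tolist() for k,v in c.items() if k!="pixels"})
E
```

```text
pics
{'time_s': 0.0, 'joint_pos': [-1.122, 0.32, 1.566, -0.0, 1.257, -0.02], 'joint_vel': [0.002, 0.001, -0.001, -0.002, -0.001, 0.001], 'joint_torque': [0.002, -41.246, -23.197, 0.073, 0.046, -0.0], 'eef_pos': [259.575, -512.549, 232.129], 'tool_rot': [-0.001, 0.973, 0.232, -0.0], 'force': [-0.079, -0.551, 0.186], 'wrist_torque': [0.03, 0.044, 0.04], 'width': 91.262}
top {'fx': 389.7757, 'fy': 389.7757, 'cx': 315.913, 'cy': 197.9482, 'dist': [-0.0203, 0.0, 0.0, 0.0, 0.0], 'xyz': [254.6451, 37.0251, 1192.27], 'orientation': [-0.0861, 0.7216, -0.6826, 0.0768]}
side {'fx': 416.1858, 'fy': 416.1858, 'cx': 318.4646, 'cy': 200.7081, 'dist': [0.004, 0.0, 0.0, 0.0, 0.0], 'xyz': [251.6379, -742.0166, 1065.8608], 'orientation': [-0.3451, 0.9257, -0.146, 0.0519]}
```

View pics/top0.png

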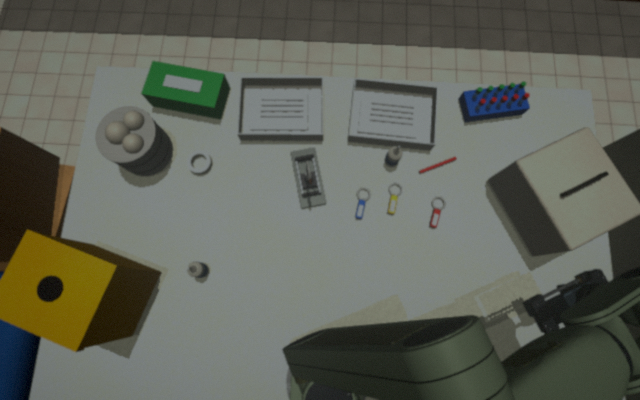

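View pics/side0.png

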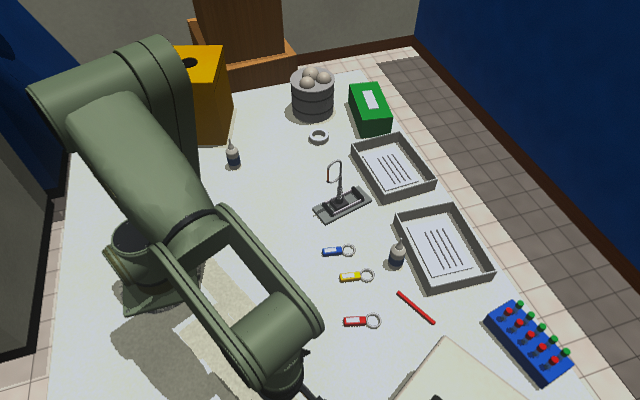

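The top view shows the yellow tag at about (392,205) with its ring at (395,190), and the hook on its rail near (308,180). In the side view the tag is at (350,277) and the hook loop at (334,172). Next I'll crop both views, enlarged.

```bash
cat > h.py <<'E'
import numpy as np,cv2
from scipy.spatial.transform import Rotation as R
from workcell import get_state,camera
def rot(q): return R.from_quat(np.roll(q,-1))
def K(c): return np.array([[c["fx"],0,c["cx"]],[0,c["fy"],c["cy"]],[0,0,1.]]),np.array(c["dist"],float)
def ray(c,uv):
    k,d=K(c);p=cv2.undistortPoints(np.array([[uv]],float),k,d)[0,0]
    return np.array(c["xyz"],float),rot(c["orientation"]).apply([p[0],p[1],1])
def plane(c,uv,z):
    o,d=ray(c,uv);return o+d*(z-o[2])/d[2]
def tri(c1,u1,c2,u2):
    o1,d1=ray(c1,u1);o2,d2=ray(c2,u2)
    t=np.linalg.lstsq(np.c_[d1,-d2],o2-o1,rcond=None)[0]
    a,b=o1+d1*t[0],o2+d2*t[1];return (a+b)/2,np.linalg.norm(a-b)
def proj(c,P):
    r=rot(c["orientation"]).inv();k,d=K(c)
    return cv2.projectPoints(r.apply(np.atleast_2d(P)-c["xyz"]),np.zeros(3),np.zeros(3),k,d)[0][:,0]
def crop(c,u,v,w,h,s,name):
    u,v=int(u),int(v);im=c["pixels"][v:v+h,u:u+w];cv2.imwrite(name,cv2.resize(im,None,fx=s,fy=s,interpolation=cv2.INTER_CUBIC))
E
python3 - <<'E'
from h import *
a=camera("top");b=camera("side")
A=np.zeros((600,800,3),np.uint8)
def put(c,u,v,w,h,s,x,y):
    im=cv2.resize(c["pixels"][v:v+h,u:u+w],None,fx=s,fy=s,interpolation=cv2.INTER_CUBIC);A[y:y+im.shape[0],x:x+im.shape[1]]=im
put(a,280,140,80,75,5,0,0);put(a,350,140,100,100,4,400,0) 
cv2.imwrite("pics/c_top.png",A[:400])
A[:]=0
put(b,305,150,75,75,5,0,0);put(b,315,225,100,105,4,390,0)
cv2.imwrite("pics/c_side.png",A[:420])
for c,n in((a,"top"),(b,"side")):
    m=cv2.inRange(cv2.cvtColor(c["pixels"],cv2.COLOR_BGR2HSV),(22,120,90),(34,255,255))
    N,l,s,ce=cv2.connectedComponentsWithStats(m)
    for i in range(1,N):
        if 20<s[i,4]<1000: print(n,"yellow",s[i],ce[i].round(1),plane(c,ce[i],18).round(1))
    m=cv2.inRange(cv2.cvtColor(c["pixels"],cv2.COLOR_BGR2HSV),(5,120,90),(20,255,255))
    N,l,s,ce=cv2.connectedComponentsWithStats(m)
    for i in range(1,N):
        if 2<s[i,4]<1000 and 280<ce[i][0]<400: print(n,"orange",s[i],ce[i].round(1))
E
```

```text
top yellow [391 195   6   5  24] [393.6 197.2] [ 545.8 -179.4   18. ]
side yellow [340 272  21   9  78] [351.2 276.3] [ 525.8 -180.9   18. ]
side orange [327 170   1  10  10] [327.  174.5]
```

View pics/c_top.png

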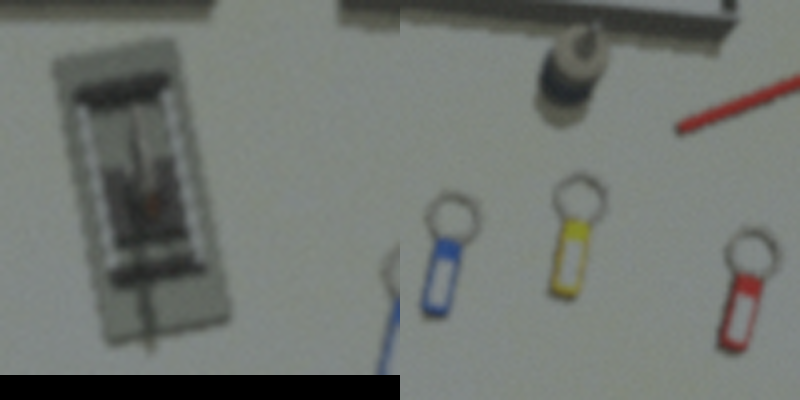

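View pics/c_side.png

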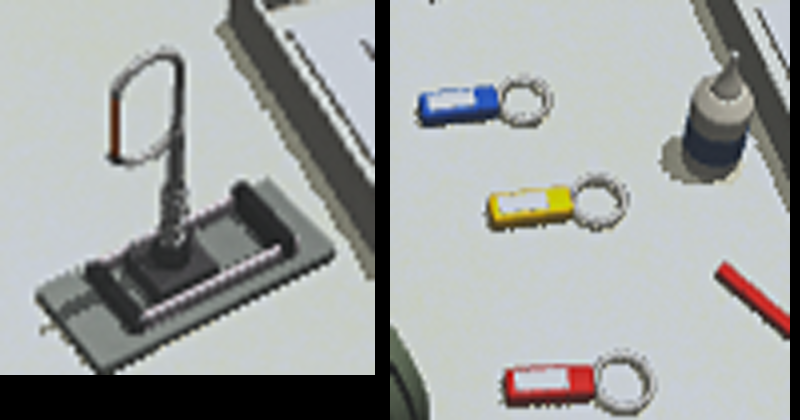

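The top crop shows the hook's rail plate (corners at about 5x (55,58), (175,38), (232,320), (107,345)) and the orange gate at (150,205). The yellow tag has its ring centre at (580,200) in the 4x crop. The side crop shows the gate running from (113,92) to (113,160), the loop top at (165,50) and the yellow ring at (598,202).

```bash
python3 - <<'E'
from h import *
a=camera("top");b=camera("side")
T=lambda x,y:(280+(x+.5)/5-.5,140+(y+.5)/5-.5); S=lambda x,y:(305+(x+.5)/5-.5,150+(y+.5)/5-.5)
T4=lambda x,y:(350+(x-400)/4-.4,140+y/4-.4); S4=lambda x,y:(315+(x-390)/4-.4,225+y/4-.4)
P=[]
for n,t,s in(("FL",(107,345),(37,297)),("FR",(232,320),(105,373)),("BL",(55,58),(268,180)),("BR",(175,38),(335,258))):
    p,e=tri(a,T(*t),b,S(*s));P.append(p);print(n,p.round(1),e.round(1))
P=np.array(P);v=P[2]+P[3]-P[0]-P[1];print("axis yaw deg",np.degrees(np.arctan2(v[1],v[0])),"centre",P.mean(0).round(1))
for n,t,s in(("gate tip",(151,208),(113,92)),("gate tip2",(148,198),(113,95))):
    p,e=tri(a,T(*t),b,S(*s));print(n,p.round(1),e.round(1))
print("ring",tri(a,T4(580,200),b,S4(598,202)),plane(a,T4(580,200),9),plane(b,S4(598,202),9))
for n,c in(("top",a),("side",b)):
    x,y,w,h=(380,180,25,40) if n=="top" else (330,262,45,30)
    hs=cv2.cvtColor(c["pixels"],cv2.COLOR_BGR2HSV)[y:y+h,x:x+w]
    m=cv2.inRange(hs,(15,90,60),(40,255,255))
    pts=cv2.findNonZero(m)
    r=cv2.minAreaRect(pts);q=np.array(r[0])+[x,y];print(n,len(pts),r)
    for z in(9,13,18): print(z,plane(c,q,z).round(1))
    bx=cv2.boxPoints(r)+[x,y];print([plane(c,k,9).round(1)[:2].tolist() for k in bx])
E
```

```text
FL [496.5 105.1   4.6] 0.6
FR [517.2  28.3   8.1] 1.8
BL [679.  150.2  12.2] 3.2
BR [698.4  74.5   6.5] 4.0
axis yaw deg 14.091319949749233 centre [597.8  89.5   7.8]
gate tip [533.1  74.9 210.1] 7.6
gate tip2 [536.7  77.1 205.9] 1.9
ring (array([ 573.14774717, -184.51014921,    6.27411682]), np.float64(0.44167996496792594)) [ 572.64359851 -184.0222308     9.        ] [ 572.09077149 -185.96512032    9.        ]
top 53 ((12.067567825317383, 24.094593048095703), (6.411561012268066, 18.577085494995117), 9.462321281433105)
9 [ 525.7 -176.6    9. ]
13 [ 524.8 -175.9   13. ]
18 [ 523.6 -175.    18. ]
[[497.6, -162.5], [556.4, -171.2], [554.1, -190.9], [495.3, -182.0]]
side 125 ((19.538463592529297, 14.307693481445312), (8.930500984191895, 21.085905075073242), 82.87498474121094)
9 [ 523.5 -174.4    9. ]
13 [ 522.5 -176.6   13. ]
18 [ 521.2 -179.3   18. ]
[[496.7, -154.8], [557.9, -165.4], [550.1, -193.9], [489.9, -183.3]]
```

```bash
python3 -m inch '[[[0,-0.33,0],0.04,0.6],[[0,-0.67,0],0.08,0.6],[[0,-1,0],0.12,0.6],[[0,-1,0],0.16,0.6],[[0,-1,0],0.199,0.6]]' 30
python3 -m inch '[[[0.2,-0.2,0],0,0.6],[[0.4,-0.4,0],0,0.6],[[0.6,-0.6,0],0,0.6],[[0.8,-0.8,0],0,0.6],[[1,-1,0],0,0.6]]'
python3 -m inch '[[[0.2,-0.2,0],0,0.6],[[0.4,-0.4,0],0,0.6],[[0.6,-0.6,0],0,0.6],[[0.8,-0.8,0],0,0.6],[[1,-1,0],0,0.6]]'
python3 - <<'E'
from h import *
s=get_state();p=np.array(s["eef_pos"]);r=rot(s["tool_rot"]);x=r.as_matrix()[:,0]
print(p,np.degrees(np.arctan2(x[1],x[0])),r.as_matrix().round(3))
for t in((523.5,-177,100),): print("move/120",(r.inv().apply(np.array(t)-p)/120).round(3))
E
```

```text
time_s: 0.72
eef_pos: [204.5, -403.7, 233.1]
tool_rot: [-0.0, 0.997, -0.081, -0.0]
force: [-0.7, -0.6, 0.4]
width: 60.7
time_s: 1.13
eef_pos: [343.8, -305.0, 233.1]
tool_rot: [0.0, 0.997, -0.078, 0.0]
force: [-0.8, -0.5, -0.5]
width: 54.9
time_s: 1.55
eef_pos: [481.2, -204.9, 233.0]
tool_rot: [0.0, 0.997, -0.078, 0.0]
force: [0.8, -0.1, -0.4]
width: 54.3
[ 481.15534274 -204.87245332  233.04011297] -8.933836475861119 [[ 0.988 -0.155  0.   ]
 [-0.155 -0.988 -0.   ]
 [ 0.     0.    -1.   ]]
move/120 [ 0.312 -0.284  1.109]
```

```bash
python3 -m inch '[[[0.2,-0.2,0],0,0.6],[[0.31,-0.285,0.2],0,0.6],[[0.31,-0.285,0.5],0,0.6],[[0.31,-0.285,0.8],0,0.6],[[0.31,-0.285,1],0,0.6]]'
python3 -m inch '[[[0,0,0.2],0,0.6],[[0,0,0.42],0,0.6],[[0,0,0.42],0,0.6],[[0,0,0.42],0,0.6],[[0,0,0.42],0,0.6]]'
python3 - <<'E'
from h import *
a=camera("top");b=camera("side")
A=np.zeros((400,800,3),np.uint8)
for i,(c,u,v) in enumerate(((a,340,140),(b,290,220))): A[:,i*400:i*400+400]=cv2.resize(c["pixels"][v:v+100,u:u+100],(400,400),interpolation=cv2.INTER_CUBIC)
cv2.imwrite("pics/g.png",A);s=get_state();print(s["eef_pos"],s["force"])
E
```

```text
time_s: 1.97
eef_pos: [520.9, -177.1, 109.9]
tool_rot: [-0.0, 0.997, -0.077, -0.002]
force: [-0.2, 0.2, -0.0]
width: 54.7
time_s: 2.38
eef_pos: [523.1, -178.6, 63.8]
tool_rot: [0.0, 0.997, -0.078, 0.001]
force: [-0.0, -0.3, -0.4]
width: 54.7
[ 523.38188137 -178.73208702   64.45783131] [ 0.23372293  0.29291537 -0.4663694 ]
```

View pics/g.png

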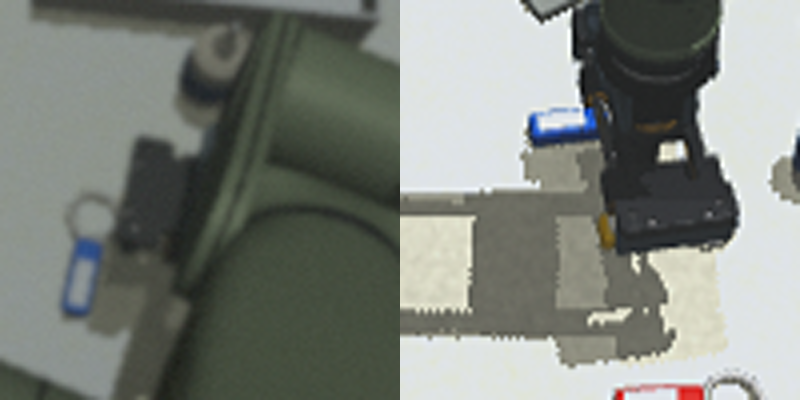

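The robot mostly hides the tag here. Its rear end shows just left of the near finger, at (605,228), which fits a centred grasp. Next: descend and grip.

```bash
python3 -m inch '[[[0,0,0.15],0,0.6],[[0,0,0.3],0,0.6],[[0,0,0.35],0,0.6],[[0,0,0.35],0,0.6],[[0,0,0.35],0,0.6]]'
python3 -m inch '[[[0,0,0],0,0.4],[[0,0,0],0,0.2],[[0,0,0],0,0],[[0,0,0],0,0],[[0,0,0],0,0]]' 30
python3 -m inch '[[[0,0,0],0,0],[[0,0,0],0,0],[[0,0,0],0,0],[[0,0,0],0,0],[[0,0,0],0,0]]'
```

```text
time_s: 2.9
eef_pos: [522.7, -178.4, 21.5]
tool_rot: [0.0, 0.997, -0.078, 0.001]
force: [-0.3, 0.3, 0.8]
width: 54.9
time_s: 3.32
eef_pos: [522.2, -178.2, 20.9]
tool_rot: [0.0, 0.997, -0.078, 0.0]
force: [0.5, 0.5, 1.4]
width: 24.4
time_s: 3.73
eef_pos: [522.2, -178.2, 20.8]
tool_rot: [0.0, 0.997, -0.078, 0.0]
force: [-0.5, -0.0, 4.2]
width: 21.8
```

```bash
python3 -m inch '[[[0,0,-0.1],0,0],[[0,0,-0.35],0,0],[[0,0,-0.65],0,0],[[0,0,-1],0,0],[[0,0,-1],0,0]]'
python3 -m inch '[[[0,0,-0.2],0,0],[[0,0,-0.4],0,0],[[0,0,-0.5],0,0],[[0,0,-0.5],0,0],[[0,0,-0.5],0,0]]'
python3 -m inch '[[[-0.2,-0.18,0],0,0],[[-0.4,-0.36,0],0,0],[[-0.6,-0.54,0],0,0],[[-0.8,-0.72,0],0,0],[[-0.97,-0.9,0],0,0]]'
python3 -m inch '[[[0,-0.2,0],-0.03,0],[[0,-0.4,0],-0.06,0],[[0,-0.6,0],-0.09,0],[[0,-0.75,0],-0.12,0],[[0,-0.88,0],-0.128,0]]'
python3 -m inch '[[[0,0,0],0,0],[[0,0,0],0,0],[[0,0,0],0,0],[[0,0,0],0,0],[[0,0,0],0,0]]'
python3 - <<'E'
from h import *
a=camera("top");b=camera("side")
A=np.zeros((400,800,3),np.uint8)
for i,(c,u,v) in enumerate(((a,260,130),(b,260,130))): A[:,i*400:i*400+400]=cv2.resize(c["pixels"][v:v+100,u:u+100],(400,400),interpolation=cv2.INTER_CUBIC)
cv2.imwrite("pics/ap.png",A);s=get_state();print(s["eef_pos"],s["force"],rot(s["tool_rot"]).as_matrix().round(3))
E
```

```text
time_s: 4.15
eef_pos: [526.4, -179.8, 147.9]
tool_rot: [0.002, 0.997, -0.078, 0.007]
force: [0.5, -1.1, 0.3]
width: 21.9
time_s: 4.57
eef_pos: [522.0, -178.2, 200.3]
tool_rot: [0.0, 0.997, -0.078, 0.0]
force: [-0.2, 1.0, -0.1]
width: 21.8
time_s: 4.98
eef_pos: [421.1, -52.3, 198.5]
tool_rot: [-0.0, 0.997, -0.078, -0.002]
force: [-0.3, -0.2, -0.1]
width: 21.8
time_s: 5.4
eef_pos: [439.3, 52.2, 198.7]
tool_rot: [-0.0, 0.992, 0.125, -0.002]
force: [0.3, 0.4, 0.2]
width: 21.7
time_s: 5.82
eef_pos: [440.0, 50.1, 200.2]
tool_rot: [0.0, 0.993, 0.122, -0.0]
force: [-0.3, -0.3, -0.6]
width: 21.1
[440.21179968  50.32697312 200.47151184] [-0.37961513  0.31913838 -1.00225779] [[ 0.97   0.242 -0.   ]
 [ 0.242 -0.97  -0.   ]
 [-0.     0.    -1.   ]]
```

View pics/ap.png

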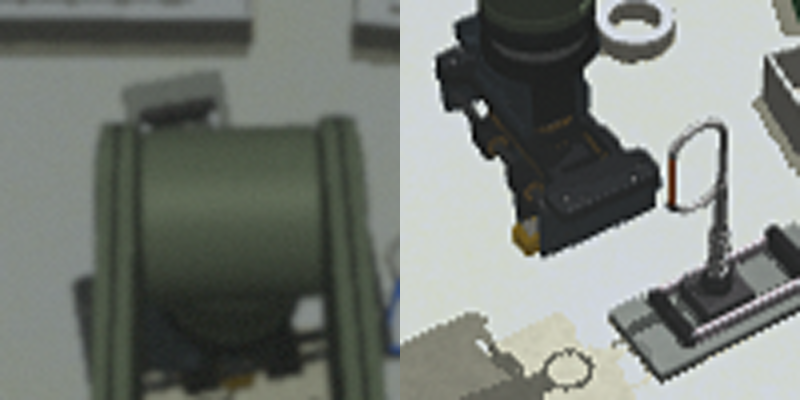

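The side view shows the gripper at the left, with the gate clear at (672,180). The ring is hidden under the gripper body, but its shadow at (570,370) shows it is held level. The remaining check is the gate's position, using its known height.

```bash
python3 - <<'E'
from h import *
b=camera("side");im=b["pixels"].astype(int)
print("orangeness R-G around gate"); print((im[165:186,323:333,2]-im[165:186,323:333,1]))
sc=(im[160:190,322:334,2]-im[160:190,322:334,1]);ys,xs=np.nonzero(sc>30);w=sc[ys,xs]
u=322+np.average(xs,weights=w);v=160+np.average(ys,weights=w);print(u,v,160+ys.min(),160+ys.max())
P=plane(b,(u,v),176);print("gate mid",P)
print("z152/200",plane(b,(u,160+ys.max()+.5),152),plane(b,(u,160+ys.min()-.5),200))
d=np.array([np.cos(np.radians(14.1)),np.sin(np.radians(14.1))]);n=np.array([-d[1],d[0]])
print("rail lateral",n@(P[:2]-[597.8,89.5]),"tcp lateral to gate",n@(np.array(get_state()["eef_pos"][:2])-P[:2]),"dist",d@(P[:2]-get_state()["eef_pos"][:2]))
print(proj(b,[P,[440+.97*69,50.3+.242*69,188]]))
E
```

```text
orangeness R-G around gate
[[ -6  -5  -7  -6  -6  -5   2   1  -5  -6]
 [ -6  -6  -6  -6  -6   1   2  -3  -7  -7]
 [ -6  -6  -5  -6  -2   1  -1  -6  -5  -6]
 [ -7  -7  -7  -7  -2  -1  -6  -6  -6  -6]
 [ -6  -7  -6  -8  12  -3  -6  -6  -6  -6]
 [ -3  -6  -6  -8  39  35  -8  -6  -7  -6]
 [ -3  -4  -7  -9  38  38  -9  -6  -6  -6]
 [ -3  -2  -6  -9  36  34  -9  -6  -6  -6]
 [ -1  -2  -7 -10  37  37  -9  -6  -6  -6]
 [ -1  -1 -10  -8  37  38 -10  -7  -6  -7]
 [ -1  -1  -9  -9  39  38  -9  -7  -6  -5]
 [ -5  -2 -10  -9  37  37  -9  -7  -6  -5]
 [ -5  -8  -6  -9  36  38  -9  -7  -7  -6]
 [ -4  -6  -6  -8  36  38  -9  -6  -7  -6]
 [ -4  -6  -6  -9  38  39  -9  -6  -6  -6]
 [ -4  -6  -8  -7  32  40  -8  -6  -7  -6]
 [ -5  -7  -6  -5  11   9  -4  -3  -2  -4]
 [ -6  -6  -7  -7  -2  -1  -1   0   0   0]
 [ -5  -6  -6  -6  -6  -7  -7  -4  -4  -6]
 [ -6  -6  -6  -6  -5  -6  -7  -6  -6  -5]
 [ -6  -7  -6  -6  -7  -6  -6  -5  -6  -6]]
327.5042839657283 175.0061199510404 170 180
gate mid [539.85028976  79.88332848 176.        ]
z152/200 [540.19537738  80.02717356 152.        ] [539.3028666   79.13970986 200.        ]
rail lateral 4.790478754969929 tcp lateral to gate -4.330413618143034 dist 103.74435820957274
[[327.50428397 175.00611995]
 [318.30588897 177.62933211]]
```

```bash
python3 - <<'E'
from h import *
a=camera("top");im=cv2.imread("pics/top0.png").astype(int)
sc=im[:,:,2]-im[:,:,1];s=sc[172:190,300:318];ys,xs=np.nonzero(s>6);print(list(zip(xs+300,ys+172,s[ys,xs])))
w=s[ys,xs];uv=(300+np.average(xs,weights=w),172+np.average(ys,weights=w))
for z in(165,176,190):print(uv,z,plane(a,uv,z).round(1))
print(proj(a,[[539.8,79.8,152],[539.8,79.8,200],[536,76,200]]))
E
```

```text
[(np.int64(310), np.int64(179), np.int64(7)), (np.int64(310), np.int64(180), np.int64(9)), (np.int64(309), np.int64(181), np.int64(7)), (np.int64(310), np.int64(181), np.int64(9)), (np.int64(311), np.int64(181), np.int64(7)), (np.int64(310), np.int64(182), np.int64(8))]
(np.float64(310.0), np.float64(180.68085106382978)) 165 [543.3  76.4 165. ]
(np.float64(310.0), np.float64(180.68085106382978)) 176 [540.2  76.  176. ]
(np.float64(310.0), np.float64(180.68085106382978)) 190 [536.3  75.4 190. ]
[[308.79929542 183.10770985]
 [308.35614847 178.28147538]
 [309.70262648 179.73631995]]
```

```bash
python3 -m inch '[[[0.03,-0.017,0],0,0],[[0.07,-0.017,0],0,0],[[0.11,-0.017,0],0,0],[[0.15,-0.017,0],0,0],[[0.17,-0.017,0],0,0]]'
python3 -m inch '[[[0.01,0,0],0,0],[[0.02,0,0],0,0],[[0.03,0,0],0,0],[[0.04,0,0],0,0],[[0.05,0,0],0,0]]'
python3 -m inch '[[[0.01,0,0],0,0],[[0.02,0,0],0,0],[[0.03,0,0],0,0],[[0.04,0,0],0,0],[[0.05,0,0],0,0]]'
python3 - <<'E'
from h import *
a=camera("top");b=camera("side")
A=np.zeros((400,800,3),np.uint8)
for i,(c,u,v) in enumerate(((a,260,130),(b,280,130))): A[:,i*400:i*400+400]=cv2.resize(c["pixels"][v:v+100,u:u+100],(400,400),interpolation=cv2.INTER_CUBIC)
cv2.imwrite("pics/t.png",A);s=get_state();print(s["eef_pos"],s["force"])
E
```

```text
time_s: 6.43
eef_pos: [460.6, 58.1, 200.5]
tool_rot: [0.0, 0.992, 0.123, 0.0]
force: [0.5, -0.1, -1.4]
width: 21.8
time_s: 6.85
eef_pos: [465.4, 59.3, 200.5]
tool_rot: [0.0, 0.992, 0.123, -0.0]
force: [-0.1, -0.3, 0.6]
width: 22.0
time_s: 7.27
eef_pos: [471.1, 60.8, 200.5]
tool_rot: [0.0, 0.992, 0.123, -0.0]
force: [-0.7, -0.8, 0.0]
width: 21.5
[471.34301878  60.83881694 200.48914717] [-0.73624513  0.05205572  0.03971151]
```

View pics/t.png

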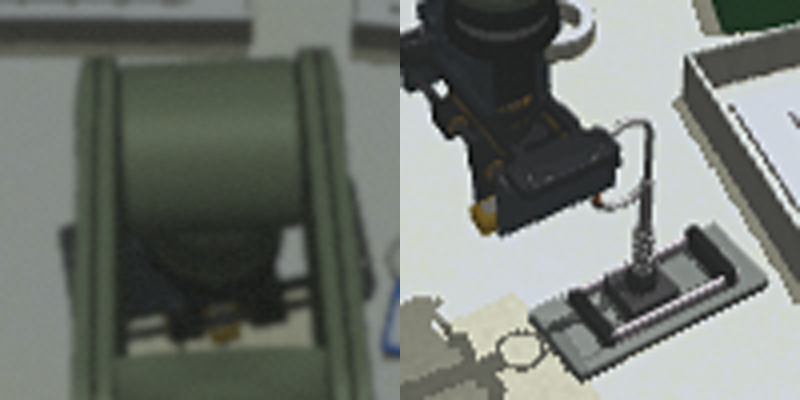

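The side view shows the ring hidden just at the gate. The spine has moved about 2 px (from 340.5 to 342.5), so contact is made and the hook is sliding at about 1 N. I'll continue in safe steps and watch the force.

```bash
cat > f.py <<'E'
from h import *
s=get_state();p=np.array(s["eef_pos"]);d=np.array([.970,.2436,0])
b=camera("side");t=cv2.imread("pics/stalk.png")
if t is None: t=b["pixels"][180:204,335:345].copy();cv2.imwrite("pics/stalk.png",t)
r=cv2.matchTemplate(b["pixels"][170:214,325:380],t,cv2.TM_SQDIFF_NORMED);m=cv2.minMaxLoc(r)
print("dist to start gate",round(103.2-d@(p-[440.2,50.3,200]),1),"z",p[2].round(1),"F along",round(float(d@s["force"]),2),np.round(s["force"],1),"stalk",m[2],round(m[0],3))
E
python3 f.py
python3 -m inch '[[[0.01,0,0],0,0],[[0.02,0,0],0,0],[[0.03,0,0],0,0],[[0.04,0,0],0,0],[[0.05,0,0],0,0]]' >/dev/null; python3 f.py
python3 -m inch '[[[0.01,0,0],0,0],[[0.02,0,0],0,0],[[0.03,0,0],0,0],[[0.04,0,0],0,0],[[0.05,0,0],0,0]]' >/dev/null; python3 f.py
```

```text
dist to start gate 70.4 z 200.5 F along -0.7 [-0.7  0.1  0. ] stalk (10, 10) 0.0
dist to start gate 64.4 z 200.5 F along -1.74 [-1.7 -0.2 -1.6] stalk (12, 9) 0.043
dist to start gate 58.4 z 200.5 F along -1.11 [-1.1 -0.  -0.5] stalk (13, 9) 0.034[ WARN:0@2.400] global loadsave.cpp:275 findDecoder imread_('pics/stalk.png'): can't open/read file: check file path/integrity
```

Still sliding, with the stalk following. I'll continue.

```bash

python3 -m inch '[[[0.01,0,0],0,0],[[0.02,0,0],0,0],[[0.03,0,0],0,0],[[0.04,0,0],0,0],[[0.05,0,0],0,0]]' >/dev/null; python3 f.py
python3 -m inch '[[[0.01,0,0],0,0],[[0.02,0,0],0,0],[[0.03,0,0],0,0],[[0.04,0,0],0,0],[[0.05,0,0],0,0]]' >/dev/null; python3 f.py
```

```text
dist to start gate 52.4 z 200.5 F along -1.06 [-1.  -0.4 -0.1] stalk (15, 7) 0.038
dist to start gate 46.4 z 200.5 F along -1.45 [-1.7  0.6 -0.9] stalk (16, 7) 0.019
```

```bash

python3 -m inch '[[[0.01,0,0],0,0],[[0.02,0,0],0,0],[[0.03,0,0],0,0],[[0.04,0,0],0,0],[[0.05,0,0],0,0]]' >/dev/null; python3 f.py
python3 -m inch '[[[0.01,0,0],0,0],[[0.02,0,0],0,0],[[0.03,0,0],0,0],[[0.04,0,0],0,0],[[0.05,0,0],0,0]]' >/dev/null; python3 f.py
```

```text
dist to start gate 40.4 z 200.5 F along -0.67 [-0.7  0.2 -1.1] stalk (18, 6) 0.044
dist to start gate 34.4 z 200.5 F along -0.45 [-0.5  0.  -0.2] stalk (19, 5) 0.063
```

```bash

python3 -m inch '[[[0.01,0,0],0,0],[[0.02,0,0],0,0],[[0.03,0,0],0,0],[[0.04,0,0],0,0],[[0.05,0,0],0,0]]' >/dev/null; python3 f.py
python3 -m inch '[[[0.01,0,0],0,0],[[0.02,0,0],0,0],[[0.03,0,0],0,0],[[0.04,0,0],0,0],[[0.05,0,0],0,0]]' >/dev/null; python3 f.py
```

```text
dist to start gate 28.6 z 200.6 F along -3.41 [-3.7  0.6  1. ] stalk (21, 4) 0.04
dist to start gate 22.7 z 200.5 F along -3.1 [-3.1 -0.3  1.2] stalk (21, 4) 0.036
```

```bash

python3 -m inch '[[[0.01,0,0],0,0],[[0.02,0,0],0,0],[[0.03,0,0],0,0],[[0.04,0,0],0,0],[[0.04,0,0],0,0]]' >/dev/null; python3 f.py;python3 f.py;python3 f.py
python3 - <<'E'
from h import *
b=camera("side");crop(b,290,120,100,90,6,"pics/p.png")
E
```

```text
dist to start gate 17.9 z 200.2 F along -4.85 [-4.9 -0.2  0.4] stalk (21, 4) 0.034
dist to start gate 18.0 z 200.3 F along -4.16 [-4.3  0.1  0. ] stalk (21, 4) 0.034
dist to start gate 18.0 z 200.3 F along -4.55 [-4.7 -0.  -1.3] stalk (21, 4) 0.034
```

View pics/p.png

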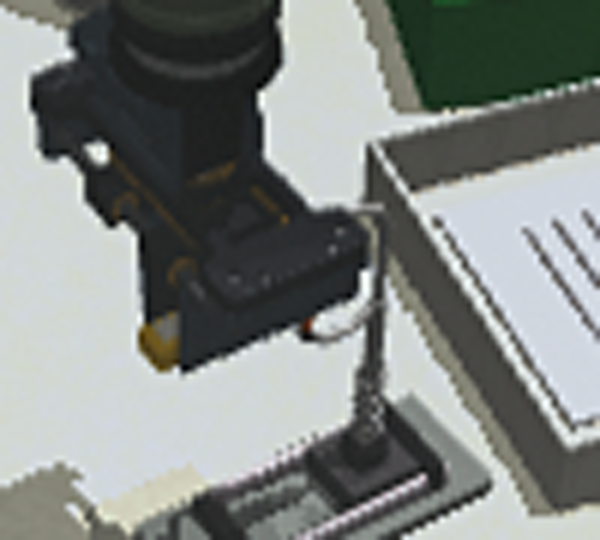

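F is about 4.5 N, so the gate is in roughly 10 mm and the stop was met at about 45 mm of slide. In the view the gate's hinge shows at (310,325) below the gripper. I'll go another 4.5 mm in.

```bash

python3 -m inch '[[[0.01,0,0],0,0],[[0.02,0,0],0,0],[[0.03,0,0],0,0],[[0.0375,0,0],0,0],[[0.0375,0,0],0,0]]' >/dev/null; python3 f.py;python3 f.py;python3 f.py
```

```text
dist to start gate 13.2 z 200.4 F along -5.28 [-5.3 -0.5  0.5] stalk (21, 4) 0.035
dist to start gate 13.2 z 200.5 F along -4.92 [-5.1  0.1  0.2] stalk (21, 4) 0.033
dist to start gate 13.2 z 200.5 F along -5.01 [-5.2  0.3  0.7] stalk (21, 4) 0.034
```

```bash

python3 -m inch '[[[0.0125,0,0],0,0],[[0.0125,0,-0.02],0,0],[[0.0125,0,-0.04],0,0],[[0.0125,0,-0.06],0,0],[[0.0125,0,-0.08],0,0]]' >/dev/null; python3 f.py
python3 -m inch '[[[0,0,-0.015],0,0],[[0,0,-0.03],0,0],[[0,0,-0.045],0,0],[[0,0,-0.06],0,0],[[0,0,-0.07],0,0]]' >/dev/null; python3 f.py;python3 f.py
```

```text
dist to start gate 11.5 z 210.4 F along -3.52 [-3.5 -0.6 -0.4] stalk (21, 4) 0.033
dist to start gate 10.7 z 219.2 F along 0.3 [ 0.4 -0.4 -0.5] stalk (20, 5) 0.053
dist to start gate 10.8 z 219.2 F along -0.46 [-0.6  0.4 -0.2] stalk (20, 5) 0.053
```

```bash

python3 -m inch '[[[0,0,-0.008],0,0],[[0,0,-0.016],0,0],[[0,0,-0.016],0,0],[[0,0,-0.016],0,0],[[0,0,-0.016],0,0]]' >/dev/null; python3 f.py;python3 f.py;python3 f.py
python3 - <<'E'
from h import *
b=camera("side");crop(b,320,130,60,60,10,"pics/q.png")
E
```

```text
dist to start gate 11.7 z 220.4 F along 0.07 [-0.2  1.3 -0.4] stalk (20, 5) 0.053
dist to start gate 11.8 z 220.4 F along 0.38 [ 0.4  0.1 -0.1] stalk (20, 5) 0.053
dist to start gate 11.8 z 220.4 F along 0.02 [ 0.3 -1.1  0.1] stalk (20, 5) 0.053
```

View pics/q.png

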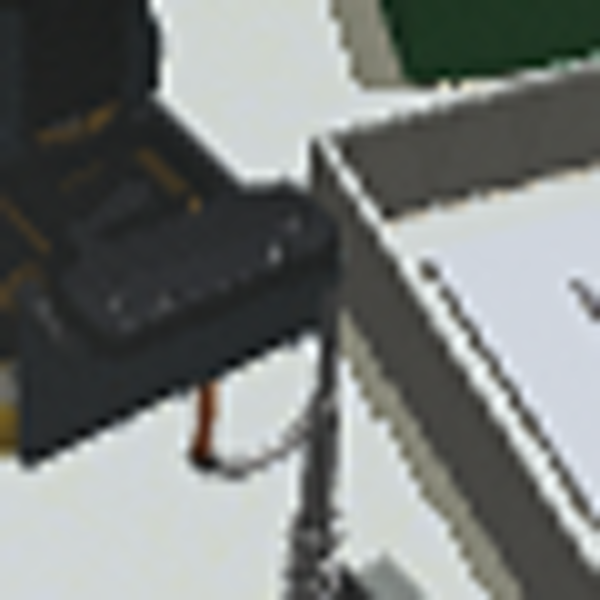

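```bash
python3 - <<'E'
from h import *
b=camera("side");im=b["pixels"].astype(int)
sc=im[160:182,335:349,2]-im[160:182,335:349,1]
print(sc); 
for r in sc:
    w=np.clip(r-5,0,None)
    if w[:].sum()>30: print(round(335+np.average(range(14),weights=w),2),end=" ")
E
```

```text
[[-2 -2 -3 -2 -3 -2 -2 -3 -2 -1 -4 -2 -4 -4]
 [-2 -2 -2 -1 -2 -1 -2 -3 -3 -4 -4 -4 -4 -5]
 [-1 -2 -1 -1 -1 -2 -4 -2 -4 -4 -4 -3 -4 -4]
 [-2 -2 -3 -5 -3 -5 -4 -5 -3 -5 -4 -4 -4 -4]
 [-2 -4 -4 -3 -5 -4 -4 -4 -4 -4 -4 -5 -2 -5]
 [-3 -3 -3 -4 -2 -3 -4 -3 -4 -4 -4 -6 -6 -6]
 [-3 -3 -3 -5 -4 -4 -5 -4 -3 -6 -6 -6 -6 -6]
 [-4 -3 -4 -4 -4 -4 -6 -7 -6 -6 -6 -5 -6 -6]
 [-5 -3 -5 -5  1 12 25 -8 -7 -7 -7 -6 -6 -5]
 [-2 -4 -6 -6  4 38 27 -9 -6 -6 -6 -6 -6 -6]
 [-6 -6 -7 -8  5 43 26 -9 -6 -6 -6 -5 -7 -7]
 [-6 -6 -6 -7  4 43 23 -8 -7 -6 -6 -6 -6 -6]
 [-6 -6 -7 -8  5 40  6 -8 -6 -6 -5 -6 -6 -7]
 [-6 -6 -6 -7 15 41  3 -8 -6 -6 -6 -6 -6 -5]
 [-6 -6 -6 -8 21 41  4 -7 -6 -6 -7 -3 -3  0]
 [-6 -5 -6 -7 17 21  0 -4 -7 -3 -1  1 -1 -2]
 [-6 -7 -6 -6 -3  3 -2  2 -2  0  1 -3 -6 -6]
 [-6 -6 -6 -7 -6 -5 -5 -2 -1 -3 -7 -6 -6 -7]
 [-7 -7 -6 -6 -6 -6 -6 -7 -7 -6 -6 -6 -6 -7]
 [-7 -6 -6 -6 -7 -6 -6 -6 -6 -6 -6 -6 -7 -6]
 [-7 -7 -5 -5 -6 -6 -6 -6 -6 -6 -5 -6 -7 -6]
 [-5 -6 -6 -5 -6 -5 -6 -6 -6 -6 -6 -5 -6 -6]]
340.4 340.36 340.32 340.03 339.78 339.69
```

```bash
python3 - <<'E'
from h import *
b=camera("side")
for g,a in(((539.8,79.8),0),((583.5,90.8),0),((583.5,90.8),.1),((583.5,90.8),.2),((583.5,90.8),.3)):
    z=np.array([152,184.]);P=np.c_[g[0]+(z-152)*np.tan(a)*.97,g[1]+(z-152)*np.tan(a)*.2436,z];q=proj(b,P);print(g,a,q.round(2).tolist(),"slope",((q[1]-q[0])[0]/(q[0]-q[1])[1]).round(3))
E
```

```text
(539.8, 79.8) 0 [[327.4, 180.58], [327.53, 173.14]] slope 0.017
(583.5, 90.8) 0 [[339.77, 174.9], [340.13, 167.44]] slope 0.049
(583.5, 90.8) 0.1 [[339.77, 174.9], [341.02, 167.04]] slope 0.159
(583.5, 90.8) 0.2 [[339.77, 174.9], [341.92, 166.64]] slope 0.26
(583.5, 90.8) 0.3 [[339.77, 174.9], [342.86, 166.21]] slope 0.356
```

The gate reads shut: its slope of about 0.1 px/row is far from the 0.36 an open gate would give, and the contact force is zero. I'll centre the ring in the loop and lower it.

```bash

python3 -m inch '[[[0.02,0,0],0,0],[[0.035,0,0.04],0,0],[[0.035,0,0.09],0,0],[[0.035,0,0.14],0,0],[[0.035,0,0.18],0,0]]' >/dev/null; python3 f.py
python3 -m inch '[[[0,0,0.04],0,0],[[0,0,0.08],0,0],[[0,0,0.12],0,0],[[0,0,0.16],0,0],[[0,0,0.2],0,0]]' >/dev/null; python3 f.py;python3 f.py
```

```text
dist to start gate 8.0 z 197.7 F along -0.1 [-0.3  0.7 -1. ] stalk (20, 5) 0.054
dist to start gate 7.6 z 174.4 F along 0.19 [ 0.1  0.3 -0.5] stalk (20, 5) 0.078
dist to start gate 8.2 z 173.4 F along 0.46 [ 0.4  0.4 -0.2] stalk (20, 6) 0.085
```

```bash

python3 -m inch '[[[0,0,0.02],0,0],[[0,0,0.04],0,0],[[0,0,0.06],0,0],[[0,0,0.07],0,0],[[0,0,0.07],0,0]]' >/dev/null; python3 f.py;python3 f.py
python3 - <<'E'
from h import *
b=camera("side");crop(b,300,120,80,80,7,"pics/r.png")
E
```

```text
dist to start gate 7.7 z 166.2 F along 1.25 [ 1.4 -0.4 -0.3] stalk (20, 7) 0.124
dist to start gate 7.6 z 166.4 F along 0.64 [ 0.7 -0.2 -0.5] stalk (20, 7) 0.122
```

View pics/r.png

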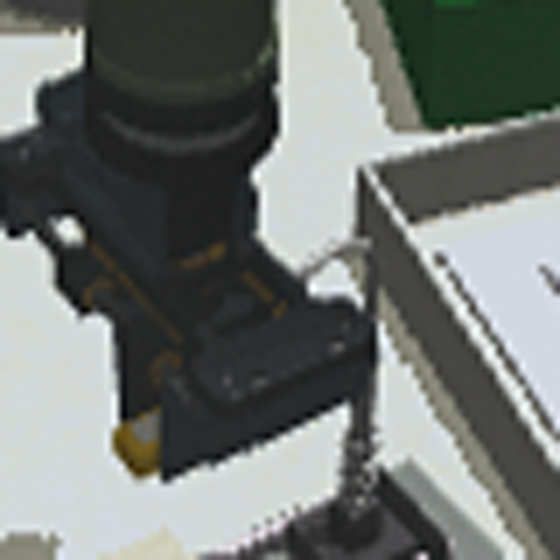

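The hook's top bend is visible at (340,250) beside the gripper body, with no contact. Forces are small, so I'll release.

```bash

python3 -m inch '[[[0,0,0],0,0.15],[[0,0,0],0,0.3],[[0,0,0],0,0.45],[[0,0,0],0,0.6],[[0,0,0],0,0.6]]'
python3 -m inch '[[[0,0,0],0,0.6],[[0,0,0],0,0.6],[[0,0,0],0,0.6],[[0,0,0],0,0.6],[[0,0,0],0,0.6]]'
python3 -m inch '[[[-0.05,0,0],0,0.6],[[-0.15,0,0],0,0.6],[[-0.25,0,0],0,0.6],[[-0.35,0,0],0,0.6],[[-0.45,0,0],0,0.6]]'
python3 -m inch '[[[-0.2,0,0],0,0.6],[[-0.4,0,0],0,0.6],[[-0.6,0,0],0,0.6],[[-0.8,0,0],0,0.6],[[-1,0,0],0,0.6]]'
python3 - <<'E'
from h import *
b=camera("side");crop(b,300,120,80,80,7,"pics/s.png")
E
```

```text
time_s: 16.0
eef_pos: [532.4, 76.1, 166.6]
tool_rot: [0.0, 0.992, 0.123, 0.0]
force: [-0.0, -0.0, 0.2]
width: 44.3
time_s: 16.42
eef_pos: [532.3, 76.1, 166.4]
tool_rot: [0.0, 0.992, 0.123, -0.0]
force: [-0.1, -0.8, -0.4]
width: 54.4
time_s: 16.83
eef_pos: [478.9, 62.7, 166.4]
tool_rot: [0.0, 0.992, 0.123, -0.0]
force: [-0.2, 0.3, -0.0]
width: 54.7
time_s: 17.25
eef_pos: [361.9, 33.5, 166.3]
tool_rot: [0.0, 0.992, 0.123, -0.0]
force: [0.0, 0.1, 0.1]
width: 54.6
```

View pics/s.png

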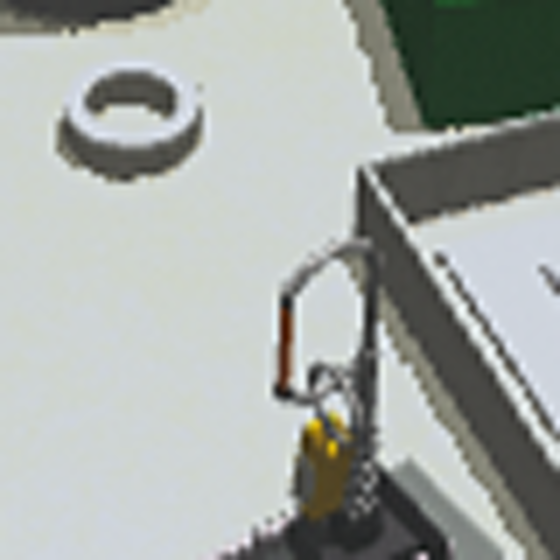

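The tag hangs from the hook's bottom bar, with its body at (325,465) and the ring around the bar at (325,390). The gate is shut at (287,340) and the robot is clear. I'll let it settle and check for motion.

```bash

for i in 1 2 3; do python3 -m inch '[[[0,0,0],0,0.6],[[0,0,0],0,0.6],[[0,0,0],0,0.6],[[0,0,0],0,0.6],[[0,0,0],0,0.6]]' >/dev/null; done
python3 - <<'E'
from h import *
import time
def m(n,u,v,w,h):
    c=camera(n);y=cv2.inRange(cv2.cvtColor(c["pixels"],cv2.COLOR_BGR2HSV),(15,90,50),(40,255,255))[v:v+h,u:u+w]
    p=cv2.findNonZero(y)
    if p is None: return print(n,None)
    q=p[:,0].mean(0)+[u,v];print(n,len(p),q.round(2),plane(c,q,76).round(1));return c,q
A=[m("side",325,160,50,45) for _ in range(4)]
T=m("top",270,130,60,60)
g=np.array([539.8,78])+44.5*np.array([.97,.2436]);print("bar middle est",g+22.5*np.array([.97,.2436]))
if T: print(tri(*A[-1],*T))
E
for i in 1 2; do python3 -m inch '[[[0,0,0],0,0.6],[[0,0,0],0,0.6],[[0,0,0],0,0.6],[[0,0,0],0,0.6],[[0,0,0],0,0.6]]' >/dev/null; done
python3 - <<'E'
from h import *
b=camera("side");im=b["pixels"]
p=cv2.findNonZero(cv2.inRange(cv2.cvtColor(im,cv2.COLOR_BGR2HSV),(15,90,50),(40,255,255))[160:205,325:375]);print(len(p),p[:,0].mean(0)+[325,160])
sc=im[158:182,335:349,2].astype(int)-im[158:182,335:349,1]
for r in sc:
    w=np.clip(r-5,0,None)
    if w.sum()>30: print(round(335+np.average(range(14),weights=w),2),end=" ")
E
```

```text
side 83 [347.59 188.81] [613.9  93.3  76. ]
side 84 [347.55 188.73] [613.9  93.7  76. ]
side 81 [347.47 188.28] [614.3  95.6  76. ]
side 78 [347.27 188.13] [614.   96.4  76. ]
top 23 [305.96 164.87] [616.8  94.9  76. ]
bar middle est [604.79    94.3212]
(array([614.64609183,  94.82324894,  78.2219054 ]), np.float64(2.823360476814529))
79 [347.17721519 188.26582278]
340.07 340.38 340.45 340.46 340.46 340.36 340.36 340.37 340.36 340.36 340.04 345.72
```

The gate is vertical, so shut. The tag is at (614,95,78) and still swinging a little, so I'll wait longer and compare again. I'll also check that the other objects haven't moved.

```bash

for i in 1 2 3 4 5 6 7 8; do python3 -m inch '[[[0,0,0],0,0.6],[[0,0,0],0,0.6],[[0,0,0],0,0.6],[[0,0,0],0,0.6],[[0,0,0],0,0.6]]' | grep time; done
python3 - <<'E'
from h import *
o=cv2.imread("pics/side0.png")
for i in range(8):
    im=camera("side")["pixels"]
    p=cv2.findNonZero(cv2.inRange(cv2.cvtColor(im,cv2.COLOR_BGR2HSV),(15,90,50),(40,255,255))[160:205,325:375]);print(len(p),(p[:,0].mean(0)+[325,160]).round(2))
for n,(u,v,w,h) in dict(blue=(318,240,40,22),red=(340,310,45,22),bottle=(386,235,22,40),marker=(394,288,45,40),tape=(305,125,28,22),bottleb=(222,138,22,34)).items():
    r=cv2.matchTemplate(im[v-8:v+h+8,u-8:u+w+8],o[v:v+h,u:u+w],cv2.TM_SQDIFF_NORMED);k=cv2.minMaxLoc(r);print(n,np.array(k[2])-8,round(k[0],3))
E
```

```text
time_s: 20.1
time_s: 20.52
time_s: 20.93
time_s: 21.35
time_s: 21.77
time_s: 22.18
time_s: 22.6
time_s: 23.02
73 [347.19 187.86]
74 [347.2  187.96]
73 [347.19 187.86]
74 [347.2  187.96]
74 [347.23 187.81]
73 [347.19 187.86]
74 [347.23 187.81]
75 [347.2  187.89]
blue [0 0] 0.002
red [0 0] 0.002
bottle [0 0] 0.002
marker [0 0] 0.002
tape [0 0] 0.001
bottleb [0 0] 0.001
```

At rest, and the other objects haven't moved. Handing in.

```bash
python3 -c "
from workcell import finish_job;print(finish_job())"
```

```text
the job is handed in; nothing more can be done
None
```

The yellow tag now hangs by its ring from the bottom bar of the hook, with the gate shut and the robot clear. I handed the job in at about 23 s; no verdict is reported.

**What I did:** I gripped the tag and pushed its ring level against the gate. The hook slid about 45 mm before it met its stop. I then pressed until the gate was about 15 mm in and raised the ring until the force fell to zero and the gate snapped shut. After that I centred and lowered the ring, let go, and backed away about 175 mm. The highest force reading I took was about 5.3 N, against the 12 N limit; readings came only at the end of each move.

**Last checks:**
- **Tag:** it hung at about (614, 95, 78) mm, roughly 10 mm inward of my estimate of the bar's middle. It was still swinging slightly at first. About 4 s later its image position held within 0.2 px over 8 pictures.
- **Gate:** it looked upright in the image, so shut; I have no direct reading of its angle. Just after the snap its slope suggested about 0.05 rad with similar uncertainty, but it was clearly upright after release.
- **Other objects:** the two other tags, the bottles, the marker and the tape roll had not moved in the side view (0 px).
- **Disagreement:** the two cameras differed by about 4 mm sideways on the gate's position, so I aimed midway, and the ring went in cleanly.

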